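Pulse the grinding cup on the cup blender

TASK

Open the sage-green cup blender: swing its black dust cover up and back and ease it gently onto its stop, so that it stays open. Then lower the teal grinding cup upright into the socket with its lugs through the two notches, and twist it clockwise (seen from above) against the spring until its white pointers meet the orange pulse dots, about halfway to the lock. Do not let it click into the lock and do not shove the things standing around; finish while still holding the cup there, because the spring turns it back if it is let go.

Things in the scene. Friction and masses are not known exactly. Their poses are not given: they have to be found in the camera images.
- blender: Motor base of a cup blender, sage green, fixed; round, 140 mm across at the foot, 123 mm at the top, 100 mm high. Origin: centre of its underside; z up along the socket axis, -x is its front (roughly towards the robot), y across. In its top is a round socket with a black bayonet flange; a dust cover lies over it at the start.
- socket (a point): Centre of the socket floor, on the blender's axis, 76 mm above its origin (24 mm below the rim); axes as the blender's. The seated cup's origin lies here. The flange has its underside 14 mm and its top 22.5 mm above this floor, inner radius 38.5 mm; the wall behind it has radius 46 mm.
- notch (a point): Top of the front notch in the flange, on the blender's -x side, 42.5 mm from the axis. A second, equal notch is on the +x side. Each is 15 mm wide and has a black line on the rim beside it.
- pulse_dot (a point): Orange pulse dot on the rim, 8 mm across, 57 mm from the axis, 0.635 rad clockwise (seen from above) from the front notch. An equal dot serves the back notch. At pulse the cup's white pointers point at the dots.
- lock_mark (a point): Pair of red lines on the rim, 57 mm from the axis, 1.235 rad clockwise from the front notch (equal ones for the back notch): the locked position. Two sprung balls in the socket wall make the click: they start to resist (over 0.7 N m) when the cup has turned 0.86 rad from the notches and snap behind the lugs at about 1.2 rad.
- dust_cover (a joint): Angle of the black dust cover, rad: 0 shut (as it starts), grows as it opens up and back, stop at 2.0 (leaning back). A disc 105 mm across, 10 mm thick, 0.1 kg, with a thumb tab 16 mm wide, 9 mm thick, sticking out 42 mm beyond the disc at the front. The hinge is damped (0.03 N m s): let go before upright the cover sinks shut, let go beyond 1.75 it sinks slowly back onto the stop.
- cover_hinge (a point): Centre of the cover's hinge axis, behind the socket, 64.5 mm along +x and 103 mm above the blender's origin. The axis is the blender's y axis. The point's axes turn with the cover.
- cover_tab (a point): Middle of the outer part of the thumb tab, 144.5 mm from the hinge axis, 28 mm out from the edge of the disc: pinch it here across its 16 mm width, fingers closing along the blender's y. It moves on an arc about the hinge and may turn between the fingers. Axes turn with the cover: x points from tab to hinge, y is the hinge axis.
- cup: Closed grinding cup standing on its black blade collar; 114 mm high, about 0.28 kg. Origin: centre of its underside; z up. Collar radius 36 mm up to 27 mm, skirt radius 45 mm from 27 to 36 mm, above it a teal body 58 mm along x, 48 mm along y, flat-sided with rounded corners. It is the same turned half round. Seated, its underside is on the socket floor and the skirt 3 mm above the rim.
- cup_lug (a point): Outer end of the lug on the cup's -x side, at radius 43 mm, 7 mm above the underside; an equal lug on the +x side, a white pointer above each on the skirt. Lugs are 8 mm wide, 8 mm high. To enter, they must face the notches within about 0.07 rad (either way round) with the cup's axis within 2 mm of the socket's.
- cup_grip (a point): On the cup's axis, 88 mm above its underside: good height for the fingers, closing along the cup's y on the flat sides 48 mm apart. Keep the arm clear of the wall cabinet beyond the cup: it hangs 0.49 m above the worktop, over x > 0.52 m, y < -0.06 m (door knobs a little nearer); carry the cup past in front of it.
- drive_ring (a joint): Angle of the sprung ring in the socket that the lugs push round, rad: 0 at rest, grows clockwise from above. The lugs meet it after 0.085 rad of turn from the middle of the notches; from there it turns with the cup. Pulse is at 0.55; locked is 1.15, the click comes just past 1.0. The spring pushes back with 0.09 N m at 0, 0.26 N m at 0.55.
- honey_jar: Honey jar with black lid, 63 mm across, 94 mm high, beyond the cup under the edge of the wall cabinet; bystander.
- spice_jar_a: Spice jar with dark cap and light contents, 44 mm across, 96 mm high, beyond the cup under the edge of the wall cabinet; bystander.
- spice_jar_b: Spice jar with dark cap and brown contents, 44 mm across, 96 mm high, beyond the cup under the edge of the wall cabinet; bystander.
- lemon: Lemon on the chopping board; bystander.
- lime: Lime on the chopping board; bystander.
- mug: Cream mug with a green band, 97 mm high, left of the blender; bystander.
There are look-alikes about, which are no part of the job. Leave any blue or pink look-alike of the cup alone.

How it is judged (in metres and radians):
On the way, in this order (a step that is already met when the one before it is completed fails the run):
1. the dust cover rests open on its stop (value of joint dust_cover above 1.85 rad and velocity of joint dust_cover below 0.3 rad/s and height (world z) of cup below 0.03 m), for 0.2 s.
2. the cup is seated on the socket floor with its lugs in the notches, not yet twisted (z of cup in the frame of socket below 0.006 m and horizontal distance between cup and socket below 0.005 m and angle between cup's own z axis and vertical below 0.1 rad and value of joint drive_ring below 0.2 rad), for 0.1 s.
At the end, for the whole second after the job is handed in: The gripper still holds the cup (over 2 N), which sits in the socket (underside within 6 mm of the floor, centred within 5 mm, upright within 0.1 rad) twisted so that the drive ring stands between 0.38 and 0.72 rad, at rest, not clicked; the dust cover is still open (over 1.75 rad) (value of joint drive_ring between 0.38 and 0.72 rad and contact force between the fingers and cup above 2 N and z of cup in the frame of socket below 0.006 m and horizontal distance between cup and socket below 0.005 m and angle between cup's own z axis and vertical below 0.1 rad and linear speed of cup below 0.03 m/s and value of joint dust_cover above 1.75 rad); the arm keeps its last pose, push and grip.
It fails at once if the dust cover swings fast, or bangs onto its stop (over 2.5 rad/s on the way, over 1.3 rad/s near the stop) (velocity of joint dust_cover above 2.5 rad/s or (value of joint dust_cover above 1.85 rad and velocity of joint dust_cover above 1.3 rad/s)).
It fails at once if the cup is dropped or rammed into the socket (over 0.35 m/s) (z of cup in the frame of socket below 0.02 m and horizontal distance between cup and socket below 0.03 m and linear speed of cup above 0.35 m/s).
It fails at once if the cup clicks into the lock (drive ring past 1.0 rad) (value of joint drive_ring above 1 rad).
It fails at once if the cup is tipped over (angle between cup's own z axis and vertical above 0.6 rad).
It fails at once if a bystander is moved more than 30 mm (distance of any of honey_jar, spice_jar_a, spice_jar_b, lemon, lime, mug from where it was at the start of the episode above 0.03 m).
It also fails if it takes over 67 s, if anything falls off the work surface, if the arm or the gripper's body presses on something with over 40 N, if the wrist force passes 120 N, or if a joint passes its speed limit or range.

ROBOT

A 6-joint arm with a two-finger parallel gripper is mounted at the origin on a cart in front of the work surface, level with it; the furniture and walls round the work are solid. World frame = base frame: x ahead of the robot, y to its left, z up, the work surface at z = 0. Lengths are in mm, angles in rad, forces in N, time in s.
With the tool pointing down it reaches from about 350 to 775 mm from the base axis. Payload 7.3 kg.
Tool frame: the origin (TCP) lies at the very end of the fingers, on their centre line; the grasp point (between the pads) lies 19 mm behind it; z points along the fingers, y is the line along which they close (so a half turn about z gives the same grasp; the last joint's range is limited). The gripper opens to 92 mm and grips with 3 to 60 N. Pads are 19 mm wide; open, the fingers measure 130 mm over their backs; the gripper's body (75 mm by 190 mm) begins 47 mm behind the grasp point.
Start: joints at [1.046, 0.342, 1.524, -0, 1.275, -0.146], TCP at [194.136, 487.809, 205.941] pointing down, gripper open.
Joint ranges: [-2.53, 2.53], [-0.77, 2.02], [0.04, 2.7], [-1, 4.14], [0.28, 2.66], [-3.11, 3.11]. Speed limits (rad/s): [2.57, 2.57, 3.14, 3.14, 3.14, 3.14].

INTERFACE

Orientations are given as [roll, pitch, yaw] about the fixed x, y, z axes, in that order (R = Rz(yaw) Ry(pitch) Rx(roll)).
In Python, from plant import * gives the robot as it stands.
- The arm moves only by the tool arm_command, never from a script. Its arguments are lists of equal length, an entry for each row: "gripper": the finger opening in mm, from 0 to 91.8; "dp": the shift along the tool's x, y, z in units of 25 mm (1.0 is 25 mm), a list of three; "twist": the turn about the tool's z in units of 5 degrees (1.0 is 5 degrees). A call has exactly 5 rows; each row shifts and turns the commanded pose from where the row before left it, along the tool's axes as they then stand; what a row does not reach is not made up. A row lasts 1/8 s, in which the tool goes at most 62.5 mm and 10.7 degrees, less where a joint would pass 70% of its speed; a pose out of reach is approached as far as the arm can. A call is refused whole if a number of a shift passes 1 or a number of a turn 1, either way. A call with a gripper value outside its range is refused whole. The fingers move at their own pace and stop on an object; the grip force is fixed at half the most. Time passes only in rows, so rows that do not move let the fingers close, or fill a call up. It gives the time, the measured TCP pose, the force, the opening and the grip force at its end, in the units of the state.
- get_obs(): the state, without advancing time (a new reading comes with each control period).
- capture(name): name is "side" or "top"; returns the picture (384x512x3 uint8, red, green, blue); there is no depth.
- get_calibration(name): a dict with "mtx" (3x3 intrinsics, pixels), "position" and "attitude" of the camera in the world. Camera axes: x right, y down, z forward; pixel columns grow to the right and rows downward; lengths in mm; the calibration is good to about 2 mm. A picture is of the moment at which its call begins. get_calibration takes no time and is no camera call.
- close_job(): hands the job in; it is judged then, once.
The state is a dict: "time": time; "joint_positions": joint angles; "dq": joint speeds; "tau": joint torques, N m; "tool_pos": TCP position; "tcp_rot": TCP orientation; "contact_force": force on the tool from outside, world axes, zero at the start; "moment": the same for the moment, N m; "grip_width": finger opening in mm; "finger_force": force on a finger pad.
Only numpy, scipy, OpenCV 4.12 (cv2) and the standard library are available. Lean on these libraries where they do the work, as an engineer would, in place of code of your own. Each camera call takes 0.05 s, during which the arm holds its last target. There are 200 camera calls.

## Working session

There is one attempt and no reset: what is moved stays moved. The work goes in short steps, Python scripts to look and compute and a tool call to move; the robot and the scene stay as the last step left them, time stands still between calls to the robot, and variables do not carry over. Pictures are saved under pics/ and viewed, at most 10 in all, crops included, and the job is handed in when it is done.

Besides the shell and the picture viewer there is one more tool, called after "Emit:" as name(argument=value, ...) on one line, values as JSON. arm_command: Moves the arm, as the interface text tells. Its arguments: {"type":"object","properties":{"gripper":{"type":"array"},"dp":{"type":"array"},"twist":{"type":"array"}},"required":["gripper","dp","twist"]}

```bash
mkdir -p pics; ls; cat > h.py <<'E'
from plant import *
import numpy as np, cv2
E
python3 - <<'E'
from h import *
for n in("side","top"):
    im=capture(n); cv2.imwrite(f"pics/{n}0.png",im[:,:,::-1]); print(n,get_calibration(n))
print(get_obs())
E
```

```text
pics
side {'mtx': array([[437.37586301,   0.        , 254.05277131],
       [  0.        , 437.37586301, 184.46657672],
       [  0.        ,   0.        ,   1.        ]]), 'position': array([ 296.39975018, -971.20763417, 1183.21170746]), 'attitude': array([-2.44159281, -0.01149014, -0.19888223])}
top {'mtx': array([[383.96858248,   0.        , 251.84722923],
       [  0.        , 383.96858248, 196.54642118],
       [  0.        ,   0.        ,   1.        ]]), 'position': array([-5.55907556e-02,  1.44115585e+02,  1.52093417e+03]), 'attitude': array([-2.78681382, -0.00819671, -1.91193766])}
{'time': 0.1, 'joint_positions': array([ 1.04599982e+00,  3.42653196e-01,  1.52490649e+00, -1.87141915e-05,
        1.27541136e+00, -1.45996120e-01]), 'dq': array([ 7.45523741e-04, -1.71167012e-03, -2.59526419e-03, -1.73540932e-04,
        9.59641408e-05, -5.97752842e-04]), 'tau': array([ 1.25184466e-03, -4.32003486e+01, -2.44693923e+01,  7.19149760e-02,
        5.26743138e-02, -4.30763521e-05]), 'tool_pos': array([193.93423595, 487.44841973, 205.31964451]), 'tcp_rot': array([-3.14022633e+00, -1.82819323e-04,  2.76279761e+00]), 'contact_force': array([-0.38369644,  0.54754882,  0.188544  ]), 'moment': array([0.01111537, 0.0059881 , 0.00983331]), 'finger_force': 0.0, 'grip_width': 91.85719951818584}
```

View pics/side0.png

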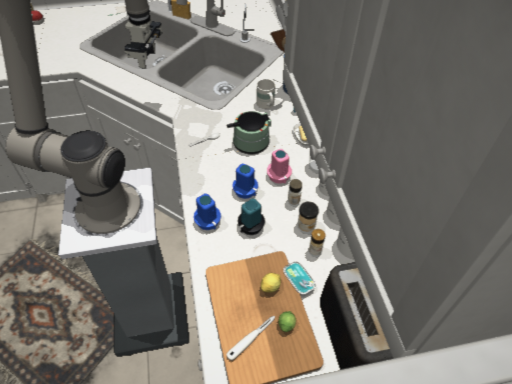

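View pics/top0.png

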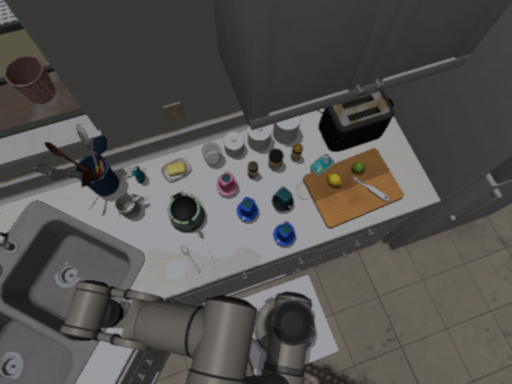

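The side view shows the green blender at about (252,130) and the teal cup at (251,217). In the top view they are at (186,212) and (284,198). I'll make enlarged crops.

```bash
cat >> h.py <<'E'
from scipy.spatial.transform import Rotation as Ro
def cam(n):
    c=get_calibration(n); return c["mtx"],c["position"],Ro.from_euler("xyz",c["attitude"]).as_matrix()
def ray(n,uv):
    K,p,R=cam(n); d=R@np.linalg.inv(K)@np.r_[uv,1]; return p,d/np.linalg.norm(d)
def plane(n,uv,z):
    p,d=ray(n,uv); return p+d*(z-p[2])/d[2]
def tri(a,b):
    p1,d1=ray("side",a);p2,d2=ray("top",b)
    t=np.linalg.lstsq(np.c_[d1,-d2],p2-p1,rcond=None)[0]
    A,B=p1+d1*t[0],p2+d2*t[1]; return (A+B)/2,np.linalg.norm(A-B)
def proj(n,X):
    K,p,R=cam(n); q=K@(R.T@(np.asarray(X,float)-p)); return q[:2]/q[2]
E
python3 - <<'E'
from h import *
def crop(n,x,y,w,h,s):
    im=cv2.imread(f"pics/{n}0.png"); return cv2.resize(im[y:y+h,x:x+w],None,fx=s,fy=s,interpolation=cv2.INTER_CUBIC)
a=crop("side",222,100,65,50,6); b=crop("side",222,190,65,50,6)
c=crop("top",156,187,65,50,6); d=crop("top",254,175,65,50,6)
cv2.imwrite("pics/c0.png",np.vstack([np.hstack([a,b]),np.hstack([c,d])]))
for n,uv,z in(("side",(252,122),100),("top",(185,209),100),("side",(251,205),110),("top",(285,192),110)): print(n,plane(n,uv,z))
E
```

```text
side [540.84773039 216.90079278 100.        ]
top [529.73002322 219.88973774 100.        ]
side [ 461.47499951 -166.89527673  110.        ]
top [ 463.33572272 -171.25091182  110.        ]
```

View pics/c0.png

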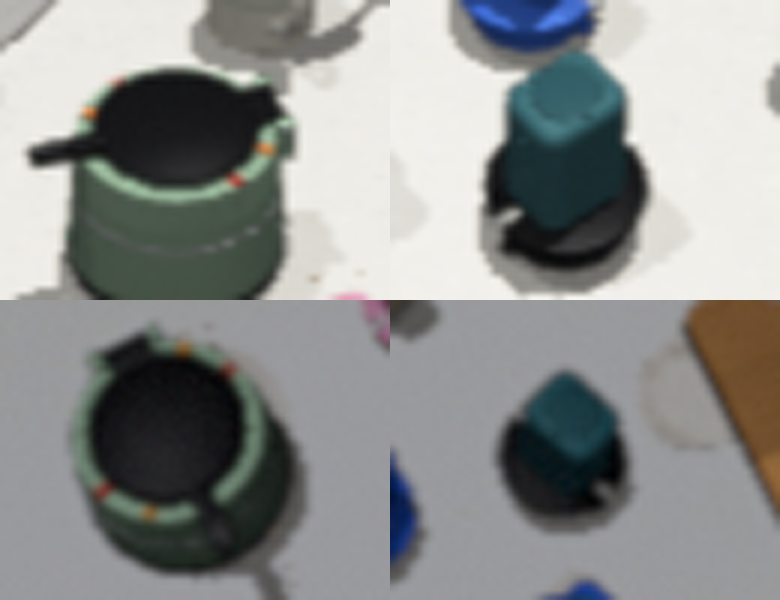

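The crops show rim dots (side: orange (90,113)/(266,148), red (120,82)/(237,180), in crop px), with the tab towards the robot. The cup has one white pointer visible, facing the robot and to the right. I'll measure these by colour.

```bash
python3 - <<'E'
from h import *
off={"side":((222,100),(222,190)),"top":((156,187),(254,175))}
guess={"side":dict(of=(90,113),ob=(266,148),rf=(120,82),rb=(237,180)),"top":dict(of=(150,212),ob=(184,50),rf=(103,190),rb=(228,69))}
P={}
for n in off:
    im=cv2.imread(f"pics/{n}0.png").astype(float); o=np.array(off[n][0])
    for k,g in guess[n].items():
        c=(np.array(g)+.5)/6-.5+o; x0,y0=np.round(c).astype(int)
        w=np.zeros(im.shape[:2]); s=im[y0-3:y0+4,x0-3:x0+4]
        w=np.clip(s[...,2]-s[...,1]-15,0,None)
        yy,xx=np.mgrid[y0-3:y0+4,x0-3:x0+4]
        P[n,k]=np.array([(w*xx).sum(),(w*yy).sum()])/w.sum()
X={}
for k in("of","ob","rf","rb"):
    X[k],e=tri(P["side",k],P["top",k]); print(k,X[k].round(1),round(e,1),"planes",plane("side",P["side",k],100)[:2].round(1),plane("top",P["top",k],100)[:2].round(1))
for a,b,o in(("of","ob",.635),("rf","rb",1.235)):
    for nm,f in(("tri",lambda k:X[k]),("side",lambda k:plane("side",P["side",k],100)),("top",lambda k:plane("top",P["top",k],100))):
        d=f(b)-f(a); print(nm,"c",((f(a)+f(b))/2).round(1),"len",np.hypot(*d[:2]).round(1),"yaw",(np.arctan2(d[1],d[0])+o).round(3))
# cup top face
for n in off:
    im=cv2.imread(f"pics/{n}0.png"); x,y=off[n][1]; s=im[y:y+50,x:x+65]
    hsv=cv2.cvtColor(s,cv2.COLOR_BGR2HSV); m=((hsv[...,0]>80)&(hsv[...,0]<100)&(hsv[...,1]>90)&(hsv[...,2]>45))
    q=np.argwhere(m); print(n,"teal px",len(q), "V hist",np.histogram(hsv[...,2][m],8))
    b=((hsv[...,2]<35)|m)
    w=((hsv[...,1]<60)&(hsv[...,2]>100)); 
    g=((510-390,217) if n=="side" else (605-390,190)); g=(np.array(g)+.5)/6-.5
    x0,y0=np.round(g).astype(int); print("ptr\n",s[y0-4:y0+5,x0-5:x0+6].max(2))
E
```

```text
of [487.6 251.2  96.1] 3.0 planes [488.4 247.7] [484.7 250.7]
ob [588.1 199.4  95.9] 1.5 planes [587.8 195.4] [585.6 199.2]
rf [509.7 274.7  98.8] 0.4 planes [509.7 273.4] [509.1 274.5]
rb [564.4 175.4  95.4] 1.8 planes [564.2 171. ] [561.6 175.2]
tri c [537.9 225.3  96. ] len 113.0 yaw 0.159
side c [538.1 221.6 100. ] len 112.2 yaw 0.151
top c [535.2 224.9 100. ] len 113.3 yaw 0.163
tri c [537.  225.   97.1] len 113.3 yaw 0.168
side c [536.9 222.2 100. ] len 115.9 yaw 0.154
top c [535.3 224.9 100. ] len 112.4 yaw 0.151
side teal px 417 V hist (array([216,  16,   3,  10,  19,  93,  37,  23]), array([ 46.   ,  57.125,  68.25 ,  79.375,  90.5  , 101.625, 112.75 ,
       123.875, 135.   ]))
ptr
 [[194  72  18  19  25  39  47  49  49  49  50]
 [191  73  19  18  20  30  40  47  49  50  50]
 [143  71  29  32  53  68  60  43  46  49  51]
 [136  79  54  84 130 156 126  50  39  48  49]
 [153 122 113 140 154 134  68  26  28  40  49]
 [156 133 130 125  86  54  26  21  21  29  40]
 [156 146 137 106  44  23  22  21  22  21  22]
 [157 147 142 109  43  19  21  23  23  20  20]
 [158 147 131  90  32  13  15  18  21  22  21]]
top teal px 124 V hist (array([ 4,  5,  2,  9, 51, 25, 17, 11]), array([47.  , 51.25, 55.5 , 59.75, 64.  , 68.25, 72.5 , 76.75, 81.  ]))
ptr
 [[ 29  32  28  26  24  22  17   7  25  77 132]
 [ 26  22  23  23  22  16   8   5  30  83 135]
 [ 26  23  22  21  25  15   8   7  41  87 134]
 [ 30  27  22  23  42  49  35  28  56  91 129]
 [ 26  21  18  26  58  79  70  54  71  89 115]
 [ 21  17   8  14  41  69  80  77  81  96 129]
 [ 20  13   9   6  15  42  72  84  89 107 138]
 [ 20  17  19  21  26  46  73  89 106 132 151]
 [ 35  42  49  53  62  75  86 106 134 152 157]]
```

```bash
cat >> h.py <<'E'
def cupface(im,n,c,r=26,vmin=None):
    """BGR image; centroid + rectangle corners of lit teal top face near pixel c"""
    vmin=vmin or {"side":90,"top":60}[n]
    hsv=cv2.cvtColor(im,cv2.COLOR_BGR2HSV); m=((abs(hsv[...,0].astype(int)-90)<11)&(hsv[...,1]>80)&(hsv[...,2]>vmin)).astype(np.uint8)
    k=np.zeros_like(m); cv2.circle(k,(int(c[0]),int(c[1])),r,1,-1); m*=k
    N,L,S,C=cv2.connectedComponentsWithStats(m); i=1+S[1:,4].argmax()
    return C[i],np.argwhere(L==i)[:,::-1].astype(float),S[i,4]
def facerect(n,pts,z=114):
    W=np.array([plane(n,p,z)[:2] for p in pts],np.float32)
    return cv2.minAreaRect(W),W.mean(0)
E
python3 - <<'E'
from h import *
for n,c in(("side",(251,206)),("top",(285,194))):
    C,pts,A=cupface(cv2.imread(f"pics/{n}0.png"),n,c); print(n,C,A,facerect(n,pts))
ps=np.array([120/6+222-.5,217/6+190-.5])+[.0,0]; pt=np.array([215/6+254-.5,190/6+175-.5])
print(tri(ps,pt),plane("side",ps,36),plane("top",pt,36))
E
```

```text
side [250.95402299 205.91954023] 174 (((459.84014892578125, -173.02734375), (48.35832214355469, 41.990421295166016), 26.984458923339844), array([ 460.06714, -173.27228], dtype=float32))
top [283.64957265 193.88034188] 117 (((456.53070068359375, -162.52133178710938), (48.35100555419922, 39.242889404296875), 27.961467742919922), array([ 456.4534 , -162.49759], dtype=float32))
(array([ 426.78021472, -183.13610082,   30.14099769]), np.float64(2.3777720328893106)) [ 427.279297   -186.73760269   36.        ] [ 423.89248964 -182.00405149   36.        ]
```

```bash
python3 - <<'E'
from h import *
print(tri((250.95,205.92),(283.65,193.88)))
for n,c in(("side",(251,206)),("top",(285,194))):
    im=cv2.imread(f"pics/{n}0.png")
    for v in ((80,100,110,120) if n=="side" else (50,60,64,68)):
        C,pts,A=cupface(im,n,c,vmin=v); print(n,v,C,A,facerect(n,pts)[0])
    # skirt: dark + teal blob extents
    x,y={"side":(222,190),"top":(254,175)}[n]; s=im[y:y+50,x:x+65]; print(n,"\n",s[::2,::2].max(2)[8:] if n=="side" else s[::2,::2].max(2)[4:22])
E
```

```text
(array([ 461.02058633, -164.94719141,  102.34684332]), np.float64(1.5886395664104616))
side 80 [250.80327869 206.14754098] 183 ((458.96575927734375, -173.87628173828125), (50.758583068847656, 42.69817352294922), 26.764984130859375)
side 100 [250.85714286 205.68944099] 161 ((459.6600341796875, -172.15403747558594), (48.38393020629883, 40.36747741699219), 28.002704620361328)
side 110 [247.32432432 208.72972973] 37 ((446.70916748046875, -180.3349609375), (18.3594970703125, 35.907997131347656), 40.983360290527344)
side 120 [247.66666667 209.8       ] 15 ((445.74603271484375, -183.57449340820312), (11.28281307220459, 28.84828758239746), 47.08261489868164)
side 
 [[241 240 240 241 240 240 239 239 240 223 117 125 104 105 106 107 107 105
  128 114 223 239 240 240 239 239 239 239 240 239 239 215 141]
 [241 240 240 241 240 240 240 240 241 211  88 117 114 104 107 109 108 121
  100  80 221 240 239 238 239 240 240 239 239 239 239 235 163]
 [242 241 241 241 241 241 241 241 241 212  63  86 121 132 116 121 106  80
   54  64 220 240 239 238 238 239 240 240 239 238 239 241 237]
 [241 240 241 241 241 2
[... 4224 characters left out ...]
6 156 114 124]
 [ 67  81 106 157 158 157 156 159 157 158 129  65  34  31  27  20  19  26
   73 106 151 156 156 157 156 157 156 154 155 155 156 144 101]
 [ 79  87 110 156 157 156 156 157 159 158 157 124  83  71  67  67  81  84
  106 152 158 155 156 158 156 156 156 156 156 155 157 156 114]
 [ 81 109  99 138 158 157 157 158 158 158 159 157 143 108 106 104 111 145
  154 157 156 156 157 158 157 156 156 156 155 154 155 155 147]
 [ 91 114  97 151 158 158 157 159 158 158 157 157 158 159 158 158 160 159
  158 159 157 156 156 157 158 157 157 155 156 156 155 156 157]
 [ 88  90 107 156 158 157 158 158 158 158 158 159 158 159 158 158 158 158
  157 157 156 155 157 158 157 156 157 158 155 155 155 155 157]]
```

```bash
cat >> h.py <<'E'
def plan(way,start=None):
    """way: list of (x,y,z,yaw,rows) ; prints rows of dp (tool axes, 25 mm units) and twist (5 deg), assuming tool straight down"""
    o=get_obs()
    p,y=(o["tool_pos"],o["tcp_rot"][2]) if start is None else (np.array(start[:3],float),start[3])
    out=[]
    for *t,ty,n in way:
        t=np.array(t,float)
        for i in range(n,0,-1):
            tw=np.round(-((ty-y+np.pi)%(2*np.pi)-np.pi)/i/np.radians(5),2)
            # shift along the axes at the row's start
            R=Ro.from_euler("xyz",[np.pi,0,y]).as_matrix()
            d=np.round(R.T@((t-p)/i)/25,2)
            p=p+R@d*25; y-=tw*np.radians(5); out.append((d.tolist(),float(tw)))
    for i in range(0,len(out),5):
        print("dp",[a for a,_ in out[i:i+5]],"tw",[b for _,b in out[i:i+5]])
    print("end",p.round(1),round(y,3))
E
python3 - <<'E'
from h import *
for n,uv in(("top",(247,208)),("top",(284,233)),("top",(227,182)),("top",(253,170)),("top",(275,158)),("top",(297,152)),("top",(130,207))): print(uv,plane(n,uv,60).round())
B=np.array([536.5,223.5]);a=.157;c,s=np.cos(a),np.sin(a)
for lx in(-94,-80,-52): print("side",lx,proj("side",[B[0]+c*lx,B[1]+s*lx,105]),proj("top",[B[0]+c*lx,B[1]+s*lx,105]))
t=B+np.array([c,s])*-80
plan([(t[0],t[1],200,np.pi+a,15)])
E
```

```text
(247, 208) [466. -13.  60.]
(284, 233) [ 320. -116.   60.]
(227, 182) [600.  27.  60.]
(253, 170) [615. -92.  60.]
(275, 158) [ 637. -198.   60.]
(297, 152) [ 632. -297.   60.]
(130, 207) [626. 427.  60.]
side -94 [226.18445091 125.76933408] [193.87634581 227.87876083]
side -80 [229.84874174 124.89062415] [192.29355373 224.76733468]
side -52 [237.13248994 123.1439555 ] [189.15511821 218.59785072]
dp [[-0.93, -0.43, 0.01], [-0.91, -0.46, 0.01], [-0.89, -0.49, 0.01], [-0.87, -0.52, 0.02], [-0.86, -0.55, 0.01]] tw [-0.41, -0.41, -0.41, -0.41, -0.41]
dp [[-0.84, -0.58, 0.02], [-0.81, -0.61, 0.01], [-0.79, -0.64, 0.02], [-0.77, -0.67, 0.01], [-0.74, -0.7, 0.02]] tw [-0.41, -0.41, -0.41, -0.41, -0.41]
dp [[-0.72, -0.72, 0.01], [-0.69, -0.75, 0.02], [-0.66, -0.77, 0.01], [-0.64, -0.8, 0.02], [-0.61, -0.81, 0.01]] tw [-0.41, -0.41, -0.41, -0.4, -0.41]
end [457.5 211.1 200.1] 3.299
```

Emit:
arm_command(gripper=[60,60,60,60,60], dp=[[-0.93,-0.43,0],[-0.91,-0.46,0],[-0.89,-0.49,0],[-0.87,-0.52,0],[-0.86,-0.55,0]], twist=[-0.41,-0.41,-0.41,-0.41,-0.41])

```text
time: 0.72
tool_pos: [282.3, 394.8, 205.6]
tcp_rot: [-3.141, -0.0, 2.943]
contact_force: [-1.0, 0.0, 0.2]
grip_width: 60.3
finger_force: 0.0
```

Emit:
arm_command(gripper=[50,50,50,50,50], dp=[[-0.84,-0.58,0],[-0.81,-0.61,0],[-0.79,-0.64,0],[-0.77,-0.67,0],[-0.74,-0.7,0]], twist=[-0.41,-0.41,-0.41,-0.41,-0.41])

```text
time: 1.35
tool_pos: [370.1, 302.7, 205.6]
tcp_rot: [-3.141, -0.001, 3.122]
contact_force: [-0.7, 0.7, -1.0]
grip_width: 50.0
finger_force: 0.0
```

Emit:
arm_command(gripper=[45,45,45,45,45], dp=[[-0.72,-0.72,0],[-0.69,-0.75,0],[-0.66,-0.77,0],[-0.64,-0.8,0],[-0.61,-0.81,0]], twist=[-0.41,-0.41,-0.41,-0.41,-0.41])

```text
time: 1.98
tool_pos: [458.0, 210.7, 205.6]
tcp_rot: [3.142, -0.001, -2.983]
contact_force: [0.3, 0.1, 0.2]
grip_width: 44.8
finger_force: 0.0
```

```bash
python3 - <<'E'
from h import *
o=get_obs(); print(o["time"],o["tool_pos"],o["tcp_rot"],o["contact_force"],o["grip_width"])
plan([(457.5,211.0,85,np.pi+.157,6)])
E
```

```text
1.975 [457.98940384 210.71061183 205.59081845] [ 3.14156450e+00 -7.18575091e-04 -2.98257840e+00] [0.31323799 0.05220714 0.18779879] 44.75617733601646
dp [[0.0, 0.0, 0.8], [0.0, 0.0, 0.8], [0.0, 0.0, 0.81], [0.01, 0.0, 0.8], [0.0, 0.01, 0.81]] tw [0.0, 0.0, 0.01, 0.0, 0.01]
dp [[0.01, 0.0, 0.8]] tw [0.0]
end [457.5 210.9  85.1] -2.984
```

Emit:
arm_command(gripper=[45,45,45,45,45], dp=[[0,0,1.0],[0,0,1.0],[0,0,1.0],[0,0,0.9],[0,0,0.9]], twist=[0,0,0,0,0])

```text
time: 2.6
tool_pos: [457.4, 211.3, 84.9]
tcp_rot: [-3.142, -0.001, -2.984]
contact_force: [0.0, 0.0, 0.2]
grip_width: 45.0
finger_force: 0.0
```

Emit:
arm_command(gripper=[40,8,8,8,8], dp=[[0,0,0],[0,0,0],[0,0,0],[0,0,0],[0,0,0]], twist=[0,0,0,0,0])

```text
time: 3.22
tool_pos: [458.5, 209.6, 86.7]
tcp_rot: [-3.138, 0.001, -2.983]
contact_force: [2.0, -8.9, 2.2]
grip_width: 15.0
finger_force: 30.0
```

```bash
python3 - <<'E'
from h import *
o=get_obs(); print(o["time"],o["tool_pos"],o["contact_force"],o["grip_width"],o["finger_force"])
a=.157; p0=o["tool_pos"]; r=144.5; out=[]
# arc rows: theta schedule
th=np.r_[np.linspace(0,1.62,17),np.linspace(1.62,1.9,6)[1:]]
X=-r*np.cos(th);Z=r*np.sin(th)
print(len(th)-1)
# tool x points along -(blender x), z down
for i in range(0,len(th)-1,5):
    print([[float(round(-(X[j+1]-X[j])/25,2)),0,float(round(-(Z[j+1]-Z[j])/25,2))] for j in range(i,min(i+5,len(th)-1))])
E
```

```text
3.225 [458.51404353 209.56706879  86.70774633] [ 1.95246536 -8.85089943  2.2345387 ] 15.011339574683301 29.998066127300262
21
[[-0.03, 0, -0.58], [-0.09, 0, -0.58], [-0.15, 0, -0.57], [-0.2, 0, -0.55], [-0.26, 0, -0.53]]
[[-0.31, 0, -0.5], [-0.36, 0, -0.46], [-0.4, 0, -0.42], [-0.44, 0, -0.38], [-0.48, 0, -0.33]]
[[-0.51, 0, -0.28], [-0.54, 0, -0.23], [-0.56, 0, -0.18], [-0.57, 0, -0.12], [-0.58, 0, -0.06]]
[[-0.58, 0, -0.0], [-0.32, 0, 0.02], [-0.32, 0, 0.04], [-0.32, 0, 0.06], [-0.31, 0, 0.08]]
[[-0.31, 0, 0.1]]
```

Emit:
arm_command(gripper=[8,8,8,8,8], dp=[[-0.03,-0.06,-0.58],[-0.09,-0.02,-0.58],[-0.15,0,-0.57],[-0.2,0,-0.55],[-0.26,0,-0.53]], twist=[0,0,0,0,0])

```text
time: 3.85
tool_pos: [478.3, 212.5, 157.3]
tcp_rot: [3.142, 0.005, -2.984]
contact_force: [9.5, 0.8, -7.8]
grip_width: 14.9
finger_force: 30.0
```

Emit:
arm_command(gripper=[8,8,8,8,8], dp=[[-0.31,0,-0.5],[-0.36,0,-0.46],[-0.4,0,-0.42],[-0.44,0,-0.38],[-0.48,0,-0.33]], twist=[0,0,0,0,0])

```text
time: 4.47
tool_pos: [525.7, 220.0, 208.3]
tcp_rot: [-3.141, 0.0, -2.984]
contact_force: [4.2, 0.4, -8.9]
grip_width: 14.4
finger_force: 30.0
```

```bash
python3 - <<'E'
from h import *
o=get_obs(); print(o["time"],o["tool_pos"],o["contact_force"],o["moment"],o["grip_width"],o["finger_force"])
im=[capture("side"),capture("top")]
a=cv2.resize(im[0][70:170,200:300],None,fx=4,fy=4); b=cv2.resize(im[1][150:250,140:240],None,fx=4,fy=4)
cv2.imwrite("pics/t1.png",np.hstack([a,b])[:,:,::-1])
E
```

```text
4.475 [525.73912037 219.99147094 208.25430021] [ 4.20667391  0.4376159  -8.86470782] [ 0.01987097 -0.69860164  0.00688923] 14.425375564336667 29.99874383211136
```

View pics/t1.png

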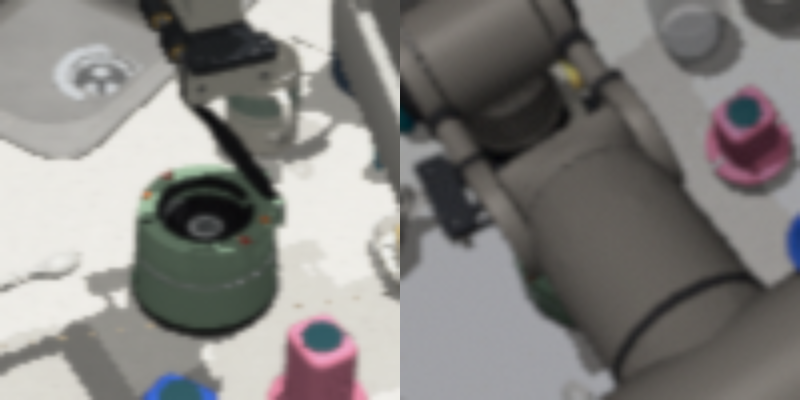

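The side view shows the cover lifted about 1 rad in the fingers and the socket exposed at crop (205,225). The arm hides the blender from the top camera. I'll continue the arc.

Emit:
arm_command(gripper=[8,8,8,8,8], dp=[[-0.51,0,-0.28],[-0.54,0,-0.23],[-0.56,0,-0.18],[-0.57,0,-0.12],[-0.58,0,-0.06]], twist=[0,0,0,0,0])

```text
time: 5.2
tool_pos: [592.9, 230.7, 230.9]
tcp_rot: [-3.141, -0.001, -2.984]
contact_force: [-0.3, -1.7, 0.3]
grip_width: 14.5
finger_force: 30.0
```

Emit:
arm_command(gripper=[8,8,8,8,8], dp=[[-0.58,0,0],[-0.32,0,0.02],[-0.32,0,0.04],[-0.32,0,0.06],[-0.31,0,0.08]], twist=[0,0,0,0,0])

```text
time: 5.82
tool_pos: [639.7, 238.1, 227.5]
tcp_rot: [-3.141, 0.004, -2.984]
contact_force: [1.3, -1.5, 8.0]
grip_width: 14.3
finger_force: 30.0
```

Emit:
arm_command(gripper=[8,8,8,8,8], dp=[[-0.31,0,0.1],[-0.15,0,0.05],[0,0,0],[0,0,0],[0,0,0]], twist=[0,0,0,0,0])

```text
time: 6.45
tool_pos: [651.3, 240.0, 224.2]
tcp_rot: [3.142, 0.005, -2.984]
contact_force: [1.7, -1.2, 7.6]
grip_width: 14.7
finger_force: 30.0
```

Emit:
arm_command(gripper=[40,40,40,40,40], dp=[[0,0,0],[0,0,0],[0,0,-0.6],[0,0,-1.0],[0,0,-1.0]], twist=[0,0,0,0,0])

```text
time: 7.08
tool_pos: [650.2, 240.2, 288.0]
tcp_rot: [3.141, 0.0, -2.984]
contact_force: [0.5, 0.0, 0.0]
grip_width: 39.9
finger_force: 0.0
```

```bash
python3 - <<'E'
from h import *
plan([(470,150,285,np.pi+.157,9),(420,-30,200,np.pi+.475,8),(459.5,-167,180,np.pi+.475,8)])
E
```

```text
dp [[0.85, -0.27, 0.01], [0.85, -0.27, 0.01], [0.86, -0.27, 0.01], [0.85, -0.27, 0.02], [0.86, -0.27, 0.01]] tw [0.0, 0.0, 0.0, 0.0, 0.0]
dp [[0.85, -0.27, 0.02], [0.86, -0.27, 0.01], [0.85, -0.27, 0.02], [0.85, -0.27, 0.01], [0.39, -0.85, 0.43]] tw [0.0, 0.0, 0.01, 0.0, -0.46]
dp [[0.42, -0.83, 0.42], [0.45, -0.82, 0.43], [0.49, -0.8, 0.42], [0.52, -0.78, 0.43], [0.55, -0.75, 0.42]] tw [-0.45, -0.46, -0.45, -0.46, -0.45]
dp [[0.58, -0.73, 0.43], [0.6, -0.71, 0.42], [0.14, -0.7, 0.1], [0.14, -0.7, 0.1], [0.14, -0.7, 0.1]] tw [-0.46, -0.45, -0.0, -0.0, -0.0]
dp [[0.14, -0.7, 0.1], [0.14, -0.7, 0.1], [0.13, -0.7, 0.1], [0.14, -0.7, 0.1], [0.13, -0.7, 0.1]] tw [-0.0, -0.0, -0.0, -0.0, -0.0]
end [ 459.6 -167.   180. ] -2.667
```

Emit:
arm_command(gripper=[70,70,70,70,70], dp=[[0.85,-0.27,0],[0.85,-0.27,0],[0.86,-0.27,0],[0.85,-0.27,0],[0.86,-0.27,0]], twist=[0,0,0,0,0])

```text
time: 7.7
tool_pos: [549.6, 189.8, 287.5]
tcp_rot: [3.141, 0.001, -2.984]
contact_force: [0.1, 0.4, 0.2]
grip_width: 70.0
finger_force: 0.0
```

Emit:
arm_command(gripper=[80,80,80,80,80], dp=[[0.85,-0.27,0],[0.86,-0.27,0],[0.85,-0.27,0],[0.85,-0.27,0],[0.39,-0.85,0.43]], twist=[0,0,0,0,-0.46])

```text
time: 8.32
tool_pos: [463.6, 127.7, 277.4]
tcp_rot: [3.141, 0.003, -2.941]
contact_force: [-0.1, 0.1, 0.3]
grip_width: 79.9
finger_force: 0.0
```

Emit:
arm_command(gripper=[80,80,80,80,80], dp=[[0.42,-0.83,0.42],[0.45,-0.82,0.43],[0.49,-0.8,0.42],[0.52,-0.78,0.43],[0.55,-0.75,0.42]], twist=[-0.45,-0.46,-0.45,-0.46,-0.45])

```text
time: 8.95
tool_pos: [432.8, 14.2, 223.3]
tcp_rot: [-3.141, 0.001, -2.744]
contact_force: [0.2, -0.3, 0.4]
grip_width: 79.7
finger_force: 0.0
```

Emit:
arm_command(gripper=[80,80,80,80,80], dp=[[0.58,-0.73,0.43],[0.6,-0.71,0.42],[0.14,-0.7,0.1],[0.14,-0.7,0.1],[0.14,-0.7,0.1]], twist=[-0.46,-0.45,0,0,0])

```text
time: 9.57
tool_pos: [436.0, -82.5, 194.2]
tcp_rot: [-3.141, 0.001, -2.666]
contact_force: [0.1, 0.2, 0.2]
grip_width: 80.1
finger_force: 0.0
```

```bash
python3 - <<'E'
from h import *
im=[capture("side"),capture("top")]
for n,i in zip(("side","top"),im): cv2.imwrite(f"pics/{n}2.png",i[:,:,::-1])
f=dict(fx=4,fy=4,interpolation=cv2.INTER_CUBIC)
a=cv2.resize(im[0][70:170,205:305],None,**f); b=cv2.resize(im[1][150:250,140:240],None,**f)
cv2.imwrite("pics/t2.png",np.hstack([a,b])[:,:,::-1])
plan([(459.5,-167,180,np.pi+.475,5),(459.5,-167,69,np.pi+.475,5)])
E
```

```text
dp [[0.14, -0.68, 0.11], [0.14, -0.69, 0.11], [0.14, -0.68, 0.11], [0.13, -0.69, 0.11], [0.14, -0.68, 0.11]] tw [-0.0, -0.0, -0.0, -0.01, -0.0]
dp [[-0.0, -0.0, 0.89], [-0.0, -0.0, 0.89], [-0.0, -0.0, 0.89], [-0.0, -0.0, 0.89], [-0.0, -0.0, 0.88]] tw [-0.0, -0.0, -0.0, -0.0, -0.0]
end [ 459.5 -167.    69. ] -2.667
```

View pics/t2.png

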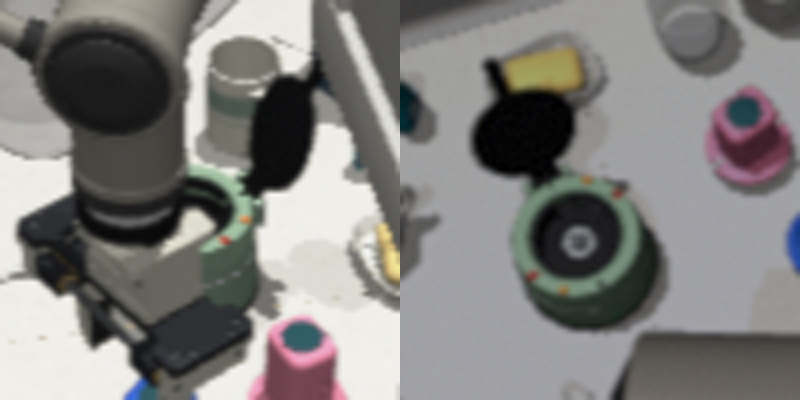

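The cover is leaning back on its stop. In the top crop the socket is free, with its hub at (577,240). I'll go on to the cup.

Emit:
arm_command(gripper=[88,88,88,88,88], dp=[[0.14,-0.68,0.1],[0.14,-0.69,0.1],[0.14,-0.68,0.1],[0.13,-0.69,0.1],[0.14,-0.68,0.1]], twist=[0,0,0,0,0])

```text
time: 10.3
tool_pos: [459.1, -166.7, 181.2]
tcp_rot: [3.141, 0.0, -2.666]
contact_force: [-0.1, 0.3, 0.0]
grip_width: 88.2
finger_force: 0.0
```

Emit:
arm_command(gripper=[88,88,88,88,88], dp=[[0,0,0.8],[0,0,0.9],[0,0,1.0],[0,0,1.0],[0,0,0.8]], twist=[0,0,0,0,0])

```text
time: 10.92
tool_pos: [458.7, -165.9, 67.8]
tcp_rot: [3.141, -0.0, -2.666]
contact_force: [0.7, 0.1, -0.1]
grip_width: 88.2
finger_force: 0.0
```

Emit:
arm_command(gripper=[70,55,40,40,40], dp=[[0,0,0],[0,0,0],[0,0,0],[0,0,0],[0,0,0]], twist=[0,0,0,0,0])

```text
time: 11.55
tool_pos: [459.4, -165.7, 69.5]
tcp_rot: [-3.14, 0.001, -2.666]
contact_force: [0.4, -1.0, 2.3]
grip_width: 47.8
finger_force: 29.9
```

```bash
python3 - <<'E'
from h import *
plan([(459.4,-165.7,165,np.pi+.475,5),(440,90,165,np.pi+.157,12),(440,90,165,np.pi+.157,3)])
# blender dots again from top2
im=cv2.imread("pics/top2.png").astype(float)
def cen(u,v,r=3):
    s=im[v-r:v+r+1,u-r:u+r+1]; w=np.clip(s[...,2]-s[...,1]-15,0,None); yy,xx=np.mgrid[v-r:v+r+1,u-r:u+r+1]
    return np.array([(w*xx).sum(),(w*yy).sum()])/w.sum()
Q={k:plane("top",cen(*p),100)[:2] for k,p in dict(of=(181,222),ob=(186,195),rf=(172,218),rb=(194,198)).items()}
for a,b,o in(("of","ob",.635),("rf","rb",1.235)):
    d=Q[b]-Q[a]; print(Q[a],Q[b],(Q[a]+Q[b])/2,np.hypot(*d),np.arctan2(d[1],d[0])+o)
E
```

```text
dp [[-0.0, 0.0, -0.76], [-0.0, 0.0, -0.77], [-0.0, 0.0, -0.76], [-0.0, 0.0, -0.77], [-0.0, 0.0, -0.76]] tw [0.0, 0.0, 0.0, 0.0, 0.01]
dp [[-0.33, 0.79, -0.0], [-0.31, 0.8, -0.0], [-0.29, 0.8, -0.0], [-0.27, 0.81, -0.0], [-0.25, 0.82, -0.0]] tw [0.3, 0.3, 0.3, 0.3, 0.31]
dp [[-0.23, 0.82, -0.0], [-0.2, 0.83, -0.0], [-0.18, 0.84, -0.0], [-0.16, 0.84, -0.0], [-0.14, 0.84, -0.0]] tw [0.3, 0.31, 0.3, 0.31, 0.3]
dp [[-0.12, 0.85, -0.0], [-0.09, 0.85, -0.0], [0.0, -0.0, -0.0], [0.0, -0.0, -0.0], [0.0, -0.0, -0.0]] tw [0.31, 0.3, 0.0, 0.0, 0.0]
end [440.  90. 165.] -2.984
[484.89077896 251.17775991] [586.85516912 198.35941414] [535.87297404 224.76858703] 114.83254987111327 0.15705018232366608
[508.60506865 275.52242359] [562.45162354 173.5950508 ] [535.5283461 224.5587372] 115.27636703528835 0.15022127093897164
```

Emit:
arm_command(gripper=[40,40,40,40,40], dp=[[0,0,-0.7],[0,0,-1.0],[0,0,-1.0],[0,0,-1.0],[0,0,-1.0]], twist=[0,0,0,0,0])

```text
time: 12.18
tool_pos: [458.3, -165.0, 186.8]
tcp_rot: [3.14, -0.001, -2.666]
contact_force: [0.6, -0.5, -3.5]
grip_width: 47.8
finger_force: 29.9
```

Emit:
arm_command(gripper=[40,40,40,40,40], dp=[[-0.33,0.79,-1.0],[-0.31,0.8,-0.5],[-0.29,0.8,0],[-0.27,0.81,0],[-0.25,0.82,0]], twist=[0.3,0.3,0.3,0.3,0.31])

```text
time: 12.8
tool_pos: [449.9, -57.9, 223.5]
tcp_rot: [3.141, -0.001, -2.799]
contact_force: [-0.3, 0.7, -3.1]
grip_width: 47.9
finger_force: 29.9
```

Emit:
arm_command(gripper=[40,40,40,40,40], dp=[[-0.23,0.82,0],[-0.2,0.83,0],[-0.18,0.84,0],[-0.16,0.84,0],[-0.14,0.84,0]], twist=[0.3,0.31,0.3,0.31,0.3])

```text
time: 13.42
tool_pos: [441.8, 48.5, 223.5]
tcp_rot: [3.141, -0.001, -2.931]
contact_force: [-0.2, -0.3, -2.8]
grip_width: 48.0
finger_force: 29.9
```

Emit:
arm_command(gripper=[40,40,40,40,40], dp=[[-0.12,0.85,0],[-0.09,0.85,0],[0,0,0.4],[0,0,0.4],[0,0,0]], twist=[0.31,0.3,0,0,0])

```text
time: 14.05
tool_pos: [438.5, 89.7, 202.6]
tcp_rot: [3.141, -0.003, -2.984]
contact_force: [-0.1, -0.4, -2.5]
grip_width: 47.8
finger_force: 29.9
```

Emit:
arm_command(gripper=[40,40,40,40,40], dp=[[0,0,0.8],[0,0,0.8],[0,0,0.3],[0,0,0],[0,0,0]], twist=[0,0,0,0,0])

```text
time: 14.68
tool_pos: [439.9, 90.3, 157.2]
tcp_rot: [-3.141, 0.001, -2.984]
contact_force: [-0.2, 0.1, -2.0]
grip_width: 47.8
finger_force: 29.9
```

```bash
python3 - <<'E'
from h import *
o=get_obs(); print(o["tool_pos"],o["tcp_rot"],o["contact_force"],o["moment"],o["grip_width"])
im=[capture("side"),capture("top")]
for n,i in zip(("side","top"),im): cv2.imwrite(f"pics/{n}3.png",i[:,:,::-1])
P=[]
for n,i in zip(("side","top"),im):
    c=proj(n,[o["tool_pos"][0],o["tool_pos"][1],o["tool_pos"][2]-35]).astype(int); print(n,c)
    P.append(cv2.resize(i[c[1]-30:c[1]+30,c[0]-30:c[0]+30],None,fx=6.6,fy=6.6,interpolation=cv2.INTER_CUBIC))
cv2.imwrite("pics/t3.png",np.hstack(P)[:,:,::-1])
E
```

```text
[439.87308441  90.26874648 157.15152503] [-3.14147427e+00  1.44481975e-03 -2.98390760e+00] [-0.20199915  0.10509191 -2.04452467] [0.04452958 0.0221558  0.02000878] 47.82191039663386
side [230 145]
top [223 217]
```

View pics/t3.png

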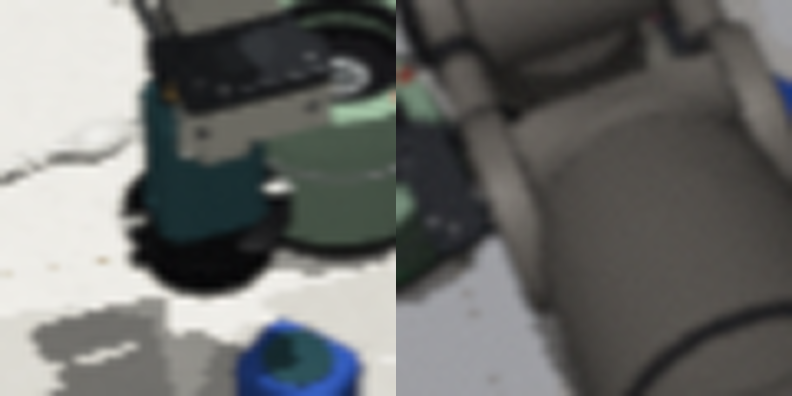

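The side crop shows the teal cup held upright, with its black skirt from col 124 to 292 and white pointers at (278,187) and (130,215). I'll compare this with the projection from the TCP.

```bash
python3 - <<'E'
from h import *
im=cv2.imread("pics/side3.png"); o=get_obs(); t=o["tool_pos"]; a=.157
zb=t[2]-69.5
th=np.linspace(0,2*np.pi,181)
E=np.array([proj("side",[t[0]+45*np.cos(x),t[1]+45*np.sin(x),zb+z]) for z in(27,36) for x in th])
print("pred cols",E[:,0].min(),E[:,0].max(),"bottom row",E[:,1].max(), "collar bottom",max(proj("side",[t[0]+36*np.cos(x),t[1]+36*np.sin(x),zb])[1] for x in th))
for s in(-1,1):print("ptr",proj("side",[t[0]+s*41*np.cos(a),t[1]+s*41*np.sin(a),zb+36]))
print("mm/px",np.diff([proj("side",[t[0]+d*np.cos(a),t[1]+d*np.sin(a),zb+32]) for d in(0,10)],axis=0),np.diff([proj("side",[t[0]-d*np.sin(a),t[1]+d*np.cos(a),zb+32]) for d in(0,10)],axis=0))
g=im.max(2)
for r in range(143,152): print(r,g[r,214:226],g[r,237:252])
E
```

```text
pred cols 217.13729706012901 243.45731515494936 bottom row 156.2285723351699 collar bottom 159.78424920193956
ptr [218.85953412 147.77937905]
ptr [241.59689742 142.07060026]
mm/px [[ 2.76275157 -0.69495704]] [[-0.91630147 -1.93318019]]
143 [237 238 238 235 206 121  42  28  40  46  47  49] [ 50  51  80 163 215 204 160 118  87  83  83  84  83  84  83]
144 [237 237 237 232 186  73  17  25  41  48  46  49] [50 48 50 69 88 82 70 75 82 83 82 82 83 83 83]
145 [234 234 235 222 155  54  14  25  47  53  47  49] [50 48 43 33 24 23 33 62 81 83 83 82 82 82 81]
146 [236 235 233 218 147  52  21  24  36  44  46  49] [50 49 46 36 24 23 32 62 81 82 83 82 82 82 82]
147 [238 237 234 209 134  79  70  64  45  38  44  49] [49 48 42 33 25 24 32 61 80 82 83 82 82 82 82]
148 [238 238 236 225 193 165 146 115  52  32  43  48] [47 42 33 26 26 23 34 63 80 82 82 83 82 81 82]
149 [237 238 238 230 197 138  78  48  22  23  37  47] [30 28 29 29 26 28 47 71 80 82 82 82 82 82 82]
150 [237 238 238 235 202 107  36  17  14  17  32  45] [25 31 32 31 30 32 55 74 78 79 80 82 82 82 82]
151 [238 238 239 237 223 157  64  20  17  14  16  23] [35 38 37 34 28 21 27 36 46 58 69 76 77 77 77]
```

```bash
python3 - <<'E'
from h import *
plan([(440,90,215,np.pi+.157,3),(536.1,221.6,215,np.pi+.157,8),(536.1,221.6,172,np.pi+.157,4)])
E
```

```text
dp [[-0.0, -0.01, -0.77], [-0.0, -0.0, -0.77], [-0.01, -0.01, -0.78], [-0.58, 0.58, 0.0], [-0.58, 0.57, 0.0]] tw [0.0, 0.01, 0.0, 0.0, 0.0]
dp [[-0.58, 0.58, 0.0], [-0.58, 0.57, 0.0], [-0.57, 0.58, 0.0], [-0.58, 0.57, 0.0], [-0.57, 0.58, 0.0]] tw [0.0, 0.0, 0.0, 0.0, 0.0]
dp [[-0.58, 0.57, 0.0], [0.0, 0.0, 0.43], [0.0, 0.0, 0.43], [0.0, 0.0, 0.43], [0.0, 0.0, 0.43]] tw [0.0, 0.0, 0.0, 0.0, 0.0]
end [536.2 221.5 172.1] -2.985
```

Emit:
arm_command(gripper=[40,40,40,40,40], dp=[[0,0,-0.77],[0,0,-0.77],[0,0,-0.78],[-0.58,0.57,0],[-0.58,0.57,0]], twist=[0,0,0,0,0])

```text
time: 15.4
tool_pos: [464.2, 124.2, 214.4]
tcp_rot: [3.141, 0.001, -2.984]
contact_force: [0.6, 0.3, -2.4]
grip_width: 47.4
finger_force: 29.9
```

Emit:
arm_command(gripper=[40,40,40,40,40], dp=[[-0.58,0.58,0],[-0.58,0.57,0],[-0.57,0.58,0],[-0.58,0.57,0],[-0.57,0.58,0]], twist=[0,0,0,0,0])

```text
time: 16.02
tool_pos: [523.7, 207.1, 213.3]
tcp_rot: [3.141, -0.001, -2.983]
contact_force: [-0.2, -0.3, -3.0]
grip_width: 48.1
finger_force: 29.9
```

Emit:
arm_command(gripper=[40,40,40,40,40], dp=[[-0.58,0.57,0],[0,0,0.5],[0,0,0.5],[0,0,0.4],[0,0,0.2]], twist=[0,0,0,0,0])

```text
time: 16.65
tool_pos: [534.8, 221.4, 173.5]
tcp_rot: [-3.142, -0.001, -2.984]
contact_force: [-1.0, -0.4, -2.7]
grip_width: 47.8
finger_force: 29.9
```

```bash
python3 - <<'E'
from h import *
o=get_obs(); print(o["time"],o["tool_pos"],o["tcp_rot"],o["contact_force"],o["moment"],o["grip_width"])
i=capture("side"); cv2.imwrite("pics/side4.png",i[:,:,::-1])
t=o["tool_pos"]
print([proj("side",[t[0]+s*41*np.cos(.157),t[1]+s*41*np.sin(.157),t[2]-69.5+36]) for s in(-1,1)])
cv2.imwrite("pics/t4.png",cv2.resize(i[80:150,215:295],None,fx=8,fy=8,interpolation=cv2.INTER_CUBIC)[:,:,::-1])
E
```

```text
16.65 [534.80657373 221.40932693 173.46872224] [-3.14150669e+00 -1.31467580e-03 -2.98419592e+00] [-1.00098377 -0.39410598 -2.74164557] [ 0.06414931 -0.00921605  0.01918842] 47.81402432215387
[array([239.48923713, 115.58233281]), array([260.79375262, 110.55734895])]
```

View pics/t4.png

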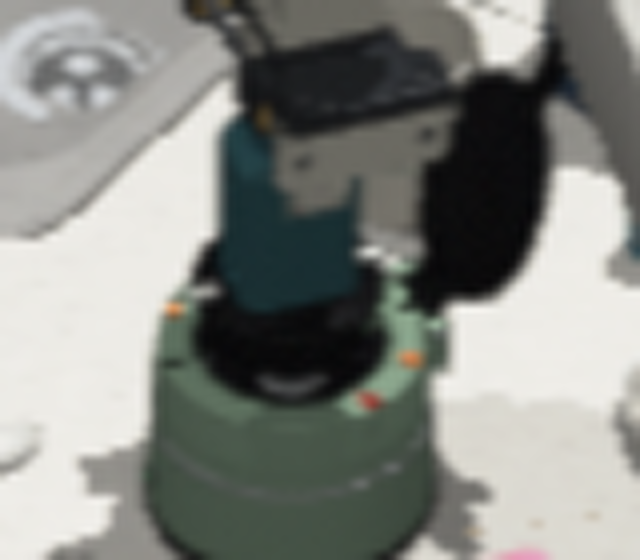

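The side view shows the cup centred over the socket with its pointers at crop (207,290) and (372,254). I'll lower it slowly and watch the force.

Emit:
arm_command(gripper=[40,40,40,40,40], dp=[[-0.02,0,0.1],[0,0,0.12],[0,0,0.12],[0,0,0],[0,0,0]], twist=[0,0,0,0,0])

```text
time: 17.32
tool_pos: [535.8, 222.0, 166.0]
tcp_rot: [3.142, 0.0, -2.984]
contact_force: [0.3, 0.7, -3.4]
grip_width: 47.8
finger_force: 29.9
```

Emit:
arm_command(gripper=[40,40,40,40,40], dp=[[0,0,0.1],[0,0,0.1],[0,0,0],[0,0,0],[0,0,0]], twist=[0,0,0,0,0])

```text
time: 17.95
tool_pos: [535.9, 221.9, 161.0]
tcp_rot: [3.142, 0.0, -2.984]
contact_force: [-0.2, -0.2, -1.7]
grip_width: 47.6
finger_force: 29.9
```

Emit:
arm_command(gripper=[40,40,40,40,40], dp=[[0,0,0.1],[0,0,0.1],[0,0,0],[0,0,0],[0,0,0]], twist=[0,0,0,0,0])

```text
time: 18.58
tool_pos: [535.9, 221.9, 156.0]
tcp_rot: [3.142, 0.0, -2.984]
contact_force: [0.9, -0.2, -2.9]
grip_width: 47.7
finger_force: 29.9
```

Emit:
arm_command(gripper=[40,40,40,40,40], dp=[[0,0,0.1],[0,0,0.1],[0,0,0],[0,0,0],[0,0,0]], twist=[0,0,0,0,0])

```text
time: 19.2
tool_pos: [535.8, 222.0, 151.0]
tcp_rot: [3.141, 0.0, -2.984]
contact_force: [0.1, -0.8, -3.8]
grip_width: 47.5
finger_force: 29.9
```

Emit:
arm_command(gripper=[40,40,40,40,40], dp=[[0,0,0.08],[0,0,0.08],[0,0,0],[0,0,0],[0,0,0]], twist=[0,0,0,0,0])

```text
time: 19.82
tool_pos: [535.9, 221.9, 147.0]
tcp_rot: [3.142, 0.0, -2.984]
contact_force: [0.2, 0.1, -3.1]
grip_width: 48.1
finger_force: 29.9
```

Emit:
arm_command(gripper=[40,40,40,40,40], dp=[[0,0,0.06],[0,0,0.06],[0,0,0],[0,0,0],[0,0,0]], twist=[0,0,0,0,0])

```text
time: 20.45
tool_pos: [536.4, 222.0, 145.4]
tcp_rot: [3.141, 0.002, -2.984]
contact_force: [-1.9, -0.8, 6.1]
grip_width: 47.8
finger_force: 29.9
```

Seated: z is 145.4 with about 9 N on the floor. Now I'll twist clockwise.

Emit:
arm_command(gripper=[40,40,40,40,40], dp=[[0,0,0],[0,0,0],[0,0,0],[0,0,0],[0,0,0]], twist=[0.6,0.7,0.7,0.7,0])

```text
time: 21.08
tool_pos: [536.0, 222.6, 145.4]
tcp_rot: [3.14, 0.002, 3.064]
contact_force: [-2.3, 0.2, 5.7]
grip_width: 47.4
finger_force: 29.8
```

```bash
python3 - <<'E'
from h import *
o=get_obs(); print(o["time"],o["tool_pos"],o["tcp_rot"],o["contact_force"],o["moment"],o["finger_force"])
E
```

```text
21.075 [536.01810949 222.56826614 145.38620964] [3.14005864e+00 1.59275624e-03 3.06362041e+00] [-2.3153023   0.15036567  5.68612488] [0.35597335 0.46010836 0.15739456] 29.84716236591339
```

Emit:
arm_command(gripper=[40,40,40,40,40], dp=[[0,0,0],[0,0,0],[0,0,0],[0,0,0],[0,0,0]], twist=[0.7,0.7,0.7,0.7,0.7])

```text
time: 21.7
tool_pos: [536.3, 222.4, 145.4]
tcp_rot: [3.14, 0.002, 2.757]
contact_force: [-2.3, 0.3, 5.7]
grip_width: 47.6
finger_force: 29.8
```

Emit:
arm_command(gripper=[40,40,40,40,40], dp=[[0,0,0],[0,0,0],[0,0,0],[0,0,0],[0,0,0]], twist=[0.7,0.4,0,0,0])

```text
time: 22.32
tool_pos: [536.3, 222.3, 145.4]
tcp_rot: [3.14, 0.002, 2.663]
contact_force: [-2.0, -0.2, 5.0]
grip_width: 47.9
finger_force: 29.8
```

```bash
python3 - <<'E'
from h import *
o=get_obs(); print(o["time"],o["tool_pos"],o["tcp_rot"],o["contact_force"],o["moment"],o["finger_force"])
i=capture("side")
cv2.imwrite("pics/t5.png",cv2.resize(i[80:150,215:295],None,fx=8,fy=8,interpolation=cv2.INTER_CUBIC)[:,:,::-1])
E
```

```text
22.325 [536.32040729 222.30405369 145.40323024] [3.13970196e+00 1.64505550e-03 2.66305267e+00] [-1.99476637 -0.16798553  4.9636073 ] [0.13495555 0.32085274 0.31611408] 29.834734797477722
```

View pics/t5.png

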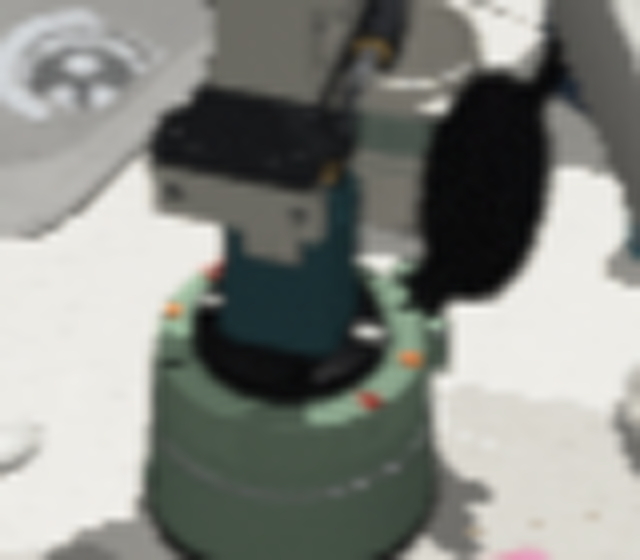

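The pointers (212,300)/(368,331) lie on the line through the orange dots (173,311)/(411,359), and the cover is open. I'm handing in.

```bash
python3 -c "
from plant import *
print(close_job())"
```

```text
the job is handed in; nothing more can be done
None
```

I handed the job in at about 22 s of the 67 s, before seeing any verdict: the dust cover is open on its stop, and the gripper is holding the cup seated in the socket, twisted about 0.635 rad clockwise so its white pointers line up with the orange pulse dots.

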